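Seat the centrifuge rotor on its keyed spindle

TASK

The rotor of the small bench centrifuge has only been set down on its spindle and is riding on the drive pins. Turn it while pressing it down until its slots drop over the pins and it snaps fully home, then let go of it. Leave the things standing around the centrifuge where they are.

Things in the scene. Friction and masses are not known exactly. Their poses are not given: they have to be found in the camera images.
- centrifuge: small white bench centrifuge, fixed, 186 mm across, open bowl on top (rim 98 mm above the worktop, 126 mm inside), sloping control panel at its front (its -x). Its pale round lid stands open at its back and does not move: it starts 105 mm behind the rotor axis at height 101 mm, leans backward and rises to 265 mm. Origin: underside, on the vertical rotor axis; z up
- spindle: steel spindle in the bowl, held still by the motor brake, at a new angle each time: flange 34 mm across whose top is the rotor's seat, a 10 mm post 46 mm tall, and a cross of two round drive pins 6 mm thick, 32 mm long, along its x and y axes, their tops 10 mm above the seat. Hidden under the rotor but for the post's end. Origin: on the axis in the seat plane, 72 mm above the worktop; z up
- post_end (a point): end face of the spindle's post, 46 mm above the seat, seen in the hole of the rotor's finger bar; a thin dark line across it lies along the spindle's x axis. Below it, inside the rotor, two spring balls in the post snap behind a lip of the rotor's bore when the rotor is pushed home
- rotor: loose grey rotor, 106 mm across, 0.22 kg, eight tube pockets. Cross of two slots 8.5 mm wide in its underside, along its x and y: within 12 degrees of any of four angles 90 degrees apart it drops over the pins. Underside 10 mm above the seat when riding; drops by its weight to 5 mm, where spring balls hold it until pushed home with 8 N. Origin: centre of underside; z up
- rotor_grip (a point): middle of the rotor's black finger bar, on its axis, 39 mm above the rotor's underside. The bar has rounded ends and is 24 mm wide (along the rotor's y), 74 mm long (along x), 18 mm high. It stands on the flat deck, 68 mm across, 30 mm above the underside, where fingertips can press on both sides of the bar; beyond the deck the rotor falls away as a cone
- sample_tin_4: round metal sample tin, 57 mm across, 34 mm high, on the worktop to the right of the centrifuge; to be left alone. Origin: centre of its underside
- beaker: small glass beaker, 53 mm across, 66 mm high, to the left of the centrifuge; to be left alone. Origin: centre of its underside
- tin_lid: black round tin lid, 63 mm across, 9 mm high, at the front left of the centrifuge; to be left alone. Origin: centre of its underside

How it is judged:
By the outcome, as a careful person would: the job done as asked, in the order asked, and still so for the second after the job is handed in, with the robot touching nothing.
It also fails if it takes over 48 s, if anything falls off the work surface, if the arm or the gripper's body presses on something with over 40 N, if the wrist force passes 120 N, or if a joint passes its speed limit or range.

ROBOT

A 6-joint arm with a two-finger parallel gripper is mounted at the origin on a cart in front of the work surface, level with it; the furniture and walls round the work are solid. World frame = base frame: x ahead of the robot, y to its left, z up, the work surface at z = 0. Lengths are in m, angles in rad, forces in N, time in s.
With the tool pointing down it reaches from about 0.4 to 0.825 m from the base axis. Payload 7 kg.
Tool frame: the origin (TCP) lies on the centre line of the jaws, within the pads' length; the fingertips stand 19 mm ahead of it and the grasp point (between the pads) is the TCP; z points along the fingers, y is the line along which they close (so a half turn about z gives the same grasp; the last joint's range is limited). The gripper opens to 88 mm and grips with 3 to 60 N. Pads are 19 mm wide; open, the fingers measure 130 mm over their backs; the gripper's body (78 mm by 193 mm) begins 47 mm behind the grasp point.
Start: joints at [1.495, 0.359, 0.012, 0, -1.224, -0.288], TCP at [0.24, 0.631, 0.246] pointing down, gripper open.
Joint ranges: [-3.07, 3.07], [-1.43, 2.12], [-1.02, 1.25], [-3.03, 1.67], [-3.05, -0], [-3.03, 3.03]. Speed limits (rad/s): [2.39, 2.39, 3.01, 3.14, 3.14, 3.14].

INTERFACE

Orientations are given as [roll, pitch, yaw] about the fixed x, y, z axes, in that order (R = Rz(yaw) Ry(pitch) Rx(roll)).
In Python, from station import arm, imaging, models gives the robot as it stands.
- The arm moves only by the tool play_rows, never from a script. Its arguments are lists of equal length, an entry for each row: "travel": the shift along the tool's x, y, z in units of 25 mm (1.0 is 25 mm), a list of three; "twist": the turn about the tool's z in units of 0.15 rad (1.0 is 0.15 rad). A call has 1 to 8 rows; each row shifts and turns the commanded pose from where the row before left it, along the tool's axes as they then stand; what a row does not reach is not made up. A row lasts 1/8 s, in which the tool goes at most 62.5 mm and 10.7 degrees, less where a joint would pass 70% of its speed; a pose out of reach is approached as far as the arm can. A call with a number of a shift or a turn outside -1 to 1 is refused whole. A call with a gripper value outside its range is refused whole. "fingers" is the opening, from 0 (shut) to 1 (fully open), set as the call begins (left out, the last holds). The fingers move at their own pace and stop on an object; "newtons" is the grip in N (left out, the last holds). Time passes only in rows, so rows that do not move let the fingers close. It gives the time, the measured TCP pose, the force, the opening and the grip force at its end, in the units of the state.
- arm.get_state(): the state, without advancing time (a new reading comes with each control period).
- imaging.grab_frame(name): name is "side" or "top"; returns a dict with "pixels" (384x512x3 uint8, red, green, blue), "fx", "fy", "cx", "cy" (pixels), "R" (3x3) and "t" (3): a world point X has camera coordinates R X + t. Camera axes: x right, y down, z forward; pixel columns grow to the right and rows downward; lengths in m; the calibration is good to about 2 mm. A picture is of the moment at which its call begins. There is no depth.
- arm.job_done(): hands the job in; it is judged then, once.
Trained networks look in the newest picture that a camera, given by its name, has taken for a name from the list of things; names that differ only in an ending like _2 or _b are one class to them, and where a whole thing is asked for, a point or a joint stands for the part that bears it (a point fixed in the world has none). Each returns a list of dicts, best first, with "confidence" (0 to 1); they miss things now and then, are a little off and sometimes report something else, mostly with a low value. They report only what shows in the picture. A call takes as long as a camera call.
- models.boxes_of(name, camera): "extent" ([centre column, centre row, width, height] in pixels, round what is visible of it).
- models.silhouettes(name, camera): "pixels" (384x512 bool, what is visible of it) and "extent" ([centre column, centre row, width, height] in pixels, round what is visible of it).
The state is a dict: "t": time; "q": joint angles; "qd": joint speeds; "joint_efforts": joint torques, N m; "eef_pos": TCP position; "ee_rot": TCP orientation; "force": force on the tool from outside, world axes, zero at the start; "moment": the same for the moment, N m; "width": finger opening in m; "gripper_force": force on a finger pad.
Only numpy, scipy, OpenCV 4.12 (cv2) and the standard library are available. Lean on these libraries where they do the work, as an engineer would, in place of code of your own. Each camera call takes 0.05 s, during which the arm holds its last target. There are 200 camera calls.

## Working session

There is one attempt and no reset: what is moved stays moved. The work goes in short steps, Python scripts to look and compute and a tool call to move; the robot and the scene stay as the last step left them, time stands still between calls to the robot, and variables do not carry over. Pictures are saved under pics/ and viewed, at most 10 in all, crops included, and the job is handed in when it is done.

Besides the shell and the picture viewer there is one more tool, called after "Request:" as name(argument=value, ...), one argument or row to a line, values as JSON. play_rows: Moves the arm, as the interface text tells. Shifts and turns lie within -1 to 1; 1 stands for 25 mm of shift or 0.15 rad of turn. Its arguments: {"type":"object","properties":{"travel":{"type":"array","items":{"type":"array","items":{"type":"number"}}},"twist":{"type":"array","items":{"type":"number"}},"fingers":{"type":"number"},"newtons":{"type":"number"}},"required":["travel","twist"]}

```bash
mkdir -p pics; cat > h.py <<'E'
from station import arm, imaging, models
import numpy as np, cv2
def ray(f,u,v):
    d=np.array([(u-f['cx'])/f['fx'],(v-f['cy'])/f['fy'],1.]); R=np.array(f['R']);return -R.T@np.array(f['t']), R.T@d
def atz(f,u,v,z):
    o,d=ray(f,u,v); return o+d*(z-o[2])/d[2]
def proj(f,X):
    c=np.array(f['R'])@np.array(X)+np.array(f['t']); return np.array([f['fx']*c[0]/c[2]+f['cx'],f['fy']*c[1]/c[2]+f['cy']])
E
python3 - <<'E'
from h import *
s=arm.get_state();print(s)
fs={}
for n in ('top','side'):
    f=imaging.grab_frame(n);fs[n]=f
    cv2.imwrite(f'pics/{n}0.png',f['pixels'][:,:,::-1])
    print(n,-np.array(f['R']).T@f['t'],f['fx'])
    for k,z in (('rotor',.1),('rotor_grip',.121),('post_end',.118),('sample_tin_4',.017),('beaker',.033),('tin_lid',.005),('centrifuge',.09)):
        for b in models.boxes_of(k,n)[:2]:
            print(k,round(b['confidence'],2),np.round(b['extent'],1),np.round(atz(f,*b['extent'][:2],z),4))
a,b=[cv2.imread(f'pics/{n}0.png') for n in('top','side')]
cv2.imwrite('pics/both0.png',cv2.resize(np.vstack([a,b]),None,fx=.78,fy=.78))
E
```

```text
{'t': 0.0, 'q': array([ 1.49508779e+00,  3.59413553e-01,  1.10838270e-02, -3.66736617e-04,
       -1.22409889e+00, -2.88120805e-01]), 'qd': array([-0.00116124, -0.00109303,  0.00309628, -0.00020003, -0.00093209,
        0.00071029]), 'joint_efforts': array([-4.90927687e-04, -5.82709408e+01,  2.93050164e+01,  6.99723691e+00,
        6.90123779e-03, -1.47625233e-04]), 'eef_pos': array([0.24004452, 0.63039572, 0.24461329]), 'ee_rot': array([ 3.13992968e+00, -1.33318747e-04, -3.63954122e-01]), 'force': array([ 0.12258999,  0.49418877, -0.47746081]), 'moment': array([ 0.06101934,  0.03535565, -0.02608853]), 'gripper_force': 0.0, 'width': 0.08754705547366963}
top [ 0.44495102 -0.01162381  1.22498184] 473.6185223758571
rotor 0.62 [239.4 187.4  43.2  43. ] [0.5374 0.0325 0.1   ]
rotor_grip 0.78 [234.6 186.6  44.5  38.7] [0.5374 0.0429 0.121 ]
sample_tin_4 0.95 [308.6 184.6  28.   17.2] [ 0.5527 -0.1413  0.017 ]
beaker 0.93 [177.7 161.2  24.6  28.7] [0.6084 0.1925 0.033 ]
tin_lid 0.66 [170.7 207.   23.2  20.6] [0.4931 0.2128 0.005 ]
side [0.55912711 0.74791933 0.76229074] 455.0986442876131
rotor 0.71 [256.6 214.4  48.4  41.9] [0.539 0.041 0.1  ]
rotor_grip 0.79 [256.6 218.3  49.3  32.5] [0.54  0.075 0.121]
sample_tin_4 0.75 [249.4 186.9  24.   13.3] [ 0.551  -0.1516  0.017 ]
beaker 0.77 [224.2 293.8  29.1  41.1] [0.609  0.1939 0.033 ]
tin_lid 0.94 [281.8 312.4  32.4  28.5] [0.4974 0.2219 0.005 ]
centrifuge 0.76 [227.1 210.8 164.5 136.2] [0.6025 0.0158 0.09  ]
centrifuge 0.16 [279.4 311.8  36.9  29.4] [0.5084 0.2796 0.09  ]
```

View pics/both0.png

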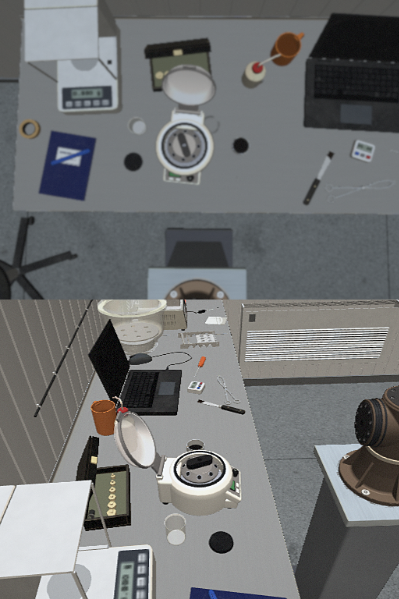

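```bash
python3 - <<'E'
from h import *
a=cv2.imread('pics/top0.png')[150:225,195:285]
b=cv2.imread('pics/side0.png')[180:255,212:302]
cv2.imwrite('pics/crop0.png',np.hstack([cv2.resize(x,(396,330),interpolation=cv2.INTER_CUBIC) for x in (a,b)]))
for n in ('top','side'):
    f=imaging.grab_frame(n)
    for k,z in (('rotor',.1),('rotor_grip',.121)):
        for m in models.silhouettes(k,n)[:1]:
            e=m['extent'];P=np.array(m['pixels'])
            v,u=np.nonzero(P); print(n,k,m['confidence'],np.round(e,1),P.sum(),u.mean(),v.mean())
    # dark bar pixels
    x0,y0=(195,150) if n=='top' else (212,180)
    g=f['pixels'].max(2)[y0:y0+75,x0:x0+90]
    M=(g<55).astype(np.uint8); nn,l,st,c=cv2.connectedComponentsWithStats(M)
    for i in range(1,nn):
        if st[i,4]>50:
            v,u=np.nonzero(l==i); W=np.array([atz(f,p+x0,q+y0,.130) for p,q in zip(u,v)])[:,:2]
            w,V=np.linalg.eigh(np.cov(W.T)); d=V[:,1]
            print(n,'dark',st[i],W.mean(0),np.sqrt(12*w),'yaw deg',np.degrees(np.arctan2(d[1],d[0])))
E
```

```text
top rotor 0.62 [239.7 187.1  40.6  42.3] 1523 236.43204202232437 186.70518713066318
top rotor_grip 0.71 [170.6 207.4  26.4  22.9] 472 170.66101694915255 207.625
side rotor 0.77 [256.6 216.6  47.7  39.2] 1394 255.34720229555236 217.41750358680056
side rotor_grip 0.75 [258.1 218.8  48.8  39.2] 1500 255.43533333333335 217.35866666666666
side dark [30  6 17  7 85] [ 0.55075299 -0.00795293] [0.01966798 0.030592  ] yaw deg -179.60066148808556
side dark [ 11  14  66  47 396] [0.54148629 0.09080829] [0.14948102 0.15938012] yaw deg 82.7286610862471
side dark [ 27  19  33  19 429] [0.54195277 0.05318722] [0.03828211 0.06894745] yaw deg -155.1907034344915
```

View pics/crop0.png

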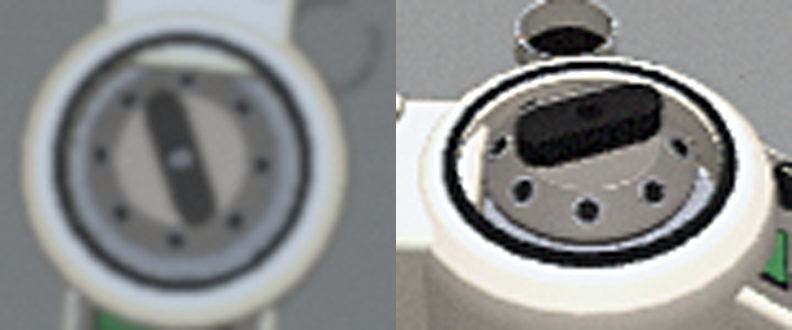

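```bash
python3 - <<'E'
from h import *
f=imaging.grab_frame('top');x0,y0=195,150
g=f['pixels'].max(2)[y0:y0+75,x0:x0+90]
for th in (75,85,95):
    M=(g<th).astype(np.uint8); nn,l,st,c=cv2.connectedComponentsWithStats(M)
    for i in range(1,nn):
        if st[i,4]>80:
            v,u=np.nonzero(l==i); W=np.array([atz(f,p+x0,q+y0,.130) for p,q in zip(u,v)])[:,:2]
            w,V=np.linalg.eigh(np.cov(W.T)); d=V[:,1]*np.sign(V[0,1])
            r=cv2.minAreaRect(W.astype(np.float32)*1000)
            print(th,st[i],np.round(W.mean(0),4),np.round(np.sqrt(12*w),3),'yaw',np.degrees(np.arctan2(d[1],d[0])),r)
# ring of rim black
print(atz(f,236.1,185.9,.118))
s=imaging.grab_frame('side')
# side ring: black rim ellipse, top too
for n,F,(a,b) in (('top',f,(195,150)),('side',s,(212,180))):
    g=F['pixels'].max(2)[b:b+75,a:a+90]; M=(g<(85 if n=='top' else 55)).astype(np.uint8)
    nn,l,st,c=cv2.connectedComponentsWithStats(M)
    for i in range(1,nn):
        if st[i,2]>50 and st[i,2]<88:
            x,y,w,h=st[i,:4]; print(n,st[i],atz(F,a+x+(w-1)/2,b+y+(h-1)/2,.098))
X=np.array([.540,.039,.130]);print(proj(f,X),proj(s,X))
E
```

```text
75 [ 13  10  35  55 119] [0.5261 0.0838] [0.062 0.145] yaw 16.101791921009777 ((527.0161743164062, 73.28778839111328), (131.267333984375, 61.43658447265625), 17.109699249267578)
75 [ 33  21  11  16 101] [0.5576 0.0471] [0.018 0.032] yaw 17.507202462350094 ((557.0947875976562, 46.536781311035156), (34.74124526977539, 17.62593650817871), 19.049375534057617)
75 [38 37 10 14 89] [0.5205 0.0343] [0.017 0.029] yaw 21.204520629525984 ((520.7158813476562, 34.39488220214844), (31.61785888671875, 16.861650466918945), 18.977386474609375)
85 [ 13   8  57  58 293] [0.5375 0.0448] [0.151 0.165] yaw -78.2501565903812 ((537.2799072265625, 39.28229904174805), (132.75804138183594, 130.1183319091797), 0.4145805537700653)
85 [ 33  20  16  31 229] [0.5404 0.041 ] [0.019 0.075] yaw 19.078642610460278 ((540.0610961914062, 40.64688491821289), (73.74737548828125, 19.10840606689453), 19.052440643310547)
95 [ 13   8  57  58 375] [0.5389 0.0441] [0.153 0.163] yaw -81.41280452989214 ((537.2791137695312, 39.291908264160156), (132.75953674316406, 130.1416473388672), 0.41515034437179565)
95 [ 27  19  22  33 284] [0.5423 0.0425] [0.023 0.081] yaw 22.295701944644374 ((542.5489501953125, 41.533695220947266), (80.56770324707031, 28.81302261352539), 28.88139533996582)
[0.53936671 0.03954358 0.118     ]
top [ 13   8  57  58 293] [0.53963244 0.04069053 0.098     ]
side [ 11  14  66  47 395] [0.541525   0.04676426 0.098     ]
[236.10335916 185.18883876] [255.92139215 203.26482175]
```

Request:
play_rows(
  travel=[
    [0.98, 0.888, 0],
    [0.98, 0.888, 0],
    [0.98, 0.888, 0],
    [0.98, 0.888, 0],
    [0.98, 0.888, 0],
    [0.98, 0.888, 0],
    [0.98, 0.888, 0],
    [0.98, 0.888, 0],
  ],
  twist=[0, 0, 0, 0, 0, 0, 0, 0],
  fingers=0.6,
)

```text
t: 2.2
eef_pos: [0.3606, 0.3941, 0.2458]
ee_rot: [-3.141, -0.0, -0.364]
force: [0.4, -0.8, 1.2]
width: 0.0526
gripper_force: 0.0
```

Request:
play_rows(
  travel=[
    [0.98, 0.888, 0],
    [0.98, 0.888, 0],
    [0.98, 0.888, 0],
    [0.98, 0.888, 0],
    [0.98, 0.888, 0],
    [0.98, 0.888, 0],
    [0.98, 0.888, 0],
    [0.98, 0.888, 0],
  ],
  twist=[0, 0, 0, 0, 0, 0, 0, 0],
)

```text
t: 3.2
eef_pos: [0.4806, 0.1584, 0.2458]
ee_rot: [-3.141, -0.0, -0.364]
force: [-0.3, -0.2, 0.3]
width: 0.0528
gripper_force: 0.0
```

Request:
play_rows(
  travel=[
    [0.98, 0.888, 0],
    [0.98, 0.888, 0],
    [0.98, 0.888, 0],
    [0.98, 0.888, 0],
    [0, 0, 0],
    [0, 0, 0],
    [0, 0, 0],
    [0, 0, 0],
  ],
  twist=[0, 0, 0, 0, -1, -1, -1, -1],
)

```text
t: 4.2
eef_pos: [0.5401, 0.0414, 0.2457]
ee_rot: [3.142, -0.0, 0.241]
force: [0.8, -0.2, 0.2]
width: 0.0526
gripper_force: 0.0
```

Request:
play_rows(
  travel=[
    [0, 0, 0.5],
    [0, 0, 0],
    [0, 0, 0],
  ],
  twist=[-0.64, 0, 0],
)

```text
t: 4.58
eef_pos: [0.5403, 0.0415, 0.2335]
ee_rot: [3.141, -0.0, 0.33]
force: [0.9, -0.0, 0.4]
width: 0.0525
gripper_force: 0.0
```

Request:
play_rows(
  travel=[
    [0, 0, 0.8],
    [0, 0, 0.8],
    [0, 0, 0.8],
    [0, 0, 0.7],
    [0, 0, 0],
  ],
  twist=[0, 0, 0, 0, 0],
)

```text
t: 5.2
eef_pos: [0.5396, 0.0413, 0.1549]
ee_rot: [3.141, 0.002, 0.331]
force: [-0.3, -0.0, -0.3]
width: 0.0526
gripper_force: 0.0
```

```bash
python3 - <<'E'
from h import *
o=[]
for n,(x,y) in (('top',(190,140)),('side',(200,150))):
    f=imaging.grab_frame(n); o.append(cv2.resize(f['pixels'][y:y+110,x:x+110,::-1],(396,396),interpolation=cv2.INTER_CUBIC))
cv2.imwrite('pics/c1.png',np.hstack(o))
E
```

```text
(no output)
```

View pics/c1.png

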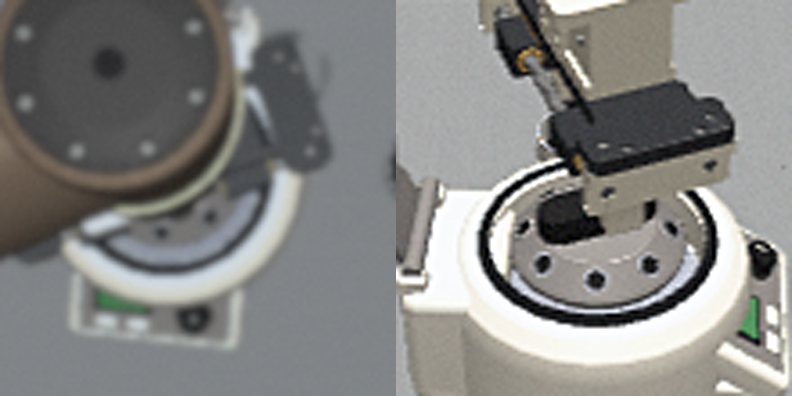

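Request:
play_rows(
  travel=[
    [0, 0, 0.4],
    [0, 0, 0.42],
    [0, 0, 0],
  ],
  twist=[0, 0, 0],
)

```text
t: 5.68
eef_pos: [0.5395, 0.0412, 0.134]
ee_rot: [3.142, 0.002, 0.332]
force: [-0.7, -0.1, 0.6]
width: 0.0526
gripper_force: 0.0
```

Request:
play_rows(
  travel=[
    [0, 0, 0],
    [0, 0, 0],
    [0, 0, 0],
    [0, 0, 0],
  ],
  twist=[0, 0, 0, 0],
  fingers=0.0,
  newtons=12,
)

```text
t: 6.18
eef_pos: [0.5402, 0.0415, 0.1352]
ee_rot: [-3.142, -0.0, 0.332]
force: [0.2, 0.1, 1.1]
width: 0.0237
gripper_force: 12.0
```

Request:
play_rows(
  travel=[
    [0, 0, 0.1],
    [0, 0, 0.06],
    [0, 0, 0],
  ],
  twist=[0, 0, 0],
)

```text
t: 6.55
eef_pos: [0.5417, 0.0418, 0.1335]
ee_rot: [3.141, -0.004, 0.333]
force: [-3.1, 0.3, 15.6]
width: 0.0235
gripper_force: 12.0
```

Request:
play_rows(
  travel=[
    [0, 0, -0.02],
    [0, 0, 0],
    [0, 0, 0],
    [0, 0, 0],
  ],
  twist=[0.4, 0.5, 0.5, 0.0],
)

```text
t: 7.05
eef_pos: [0.5414, 0.0416, 0.1327]
ee_rot: [3.142, -0.003, 0.123]
force: [2.5, -1.6, 5.6]
width: 0.0241
gripper_force: 12.0
```

Request:
play_rows(
  travel=[
    [0, 0, 0.03],
    [0, 0, 0],
    [0, 0, 0],
    [0, 0, 0],
  ],
  twist=[0.4, 0.5, 0.5, 0.0],
)

```text
t: 7.55
eef_pos: [0.5406, 0.0416, 0.1308]
ee_rot: [-3.141, -0.001, -0.086]
force: [2.4, 0.1, -1.3]
width: 0.0244
gripper_force: 12.0
```

Request:
play_rows(
  travel=[
    [0, 0, 0.1],
    [0, 0, 0.1],
    [0, 0, 0],
  ],
  twist=[0.1, 0.1, 0.0],
)

```text
t: 7.92
eef_pos: [0.5404, 0.0416, 0.1254]
ee_rot: [-3.141, -0.0, -0.118]
force: [5.4, 0.3, -4.5]
width: 0.0239
gripper_force: 12.0
```

Request:
play_rows(
  travel=[
    [0, 0, 0.1],
    [0, 0, 0.1],
    [0, 0, 0],
  ],
  twist=[0, 0, 0],
)

```text
t: 8.3
eef_pos: [0.5408, 0.0417, 0.1225]
ee_rot: [-3.141, -0.002, -0.117]
force: [-0.9, 0.4, 13.6]
width: 0.0241
gripper_force: 12.0
```

Request:
play_rows(
  travel=[
    [0, 0, 0.06],
    [0, 0, 0.06],
    [0, 0, 0],
  ],
  twist=[0, 0, 0],
)

```text
t: 8.68
eef_pos: [0.541, 0.0417, 0.1212]
ee_rot: [-3.141, -0.003, -0.116]
force: [-6.9, 1.3, 29.1]
width: 0.0241
gripper_force: 20.8
```

Request:
play_rows(
  travel=[
    [0, 0, -0.1],
    [0, 0, -0.1],
    [0, 0, 0],
  ],
  twist=[0, 0, 0],
)

```text
t: 9.05
eef_pos: [0.5409, 0.0417, 0.123]
ee_rot: [-3.141, -0.001, -0.117]
force: [6.1, -1.0, -1.7]
width: 0.024
gripper_force: 16.1
```

Request:
play_rows(
  travel=[
    [0, 0, 0],
    [0, 0, 0],
    [0, 0, 0],
    [0, 0, 0],
  ],
  twist=[0, 0, 0, 0],
  fingers=0.55,
)

```text
t: 9.55
eef_pos: [0.5399, 0.0414, 0.1227]
ee_rot: [3.141, 0.001, -0.118]
force: [-0.2, 0.8, 1.0]
width: 0.048
gripper_force: 0.0
```

Request:
play_rows(
  travel=[
    [0, 0, -0.3],
    [0, 0, -0.8],
    [0, 0, -1],
    [0, 0, -1],
    [0, 0, -1],
    [0, 0, -1],
    [0, 0, 0],
  ],
  twist=[0, 0, 0, 0, 0, 0, 0],
)

```text
t: 10.42
eef_pos: [0.5412, 0.0418, 0.253]
ee_rot: [-3.14, -0.004, -0.117]
force: [0.3, -0.5, -0.2]
width: 0.0481
gripper_force: 0.0
```

Request:
play_rows(
  travel=[
    [-0.8, -1, 0],
    [-0.8, -1, 0],
    [-0.8, -1, 0],
    [-0.8, -1, 0],
    [-0.8, -1, 0],
    [-0.8, -1, 0],
    [-0.8, -1, 0],
    [0, 0, 0],
  ],
  twist=[0, 0, 0, 0, 0, 0, 0, 0],
)

```text
t: 11.42
eef_pos: [0.4206, 0.2329, 0.2501]
ee_rot: [3.141, 0.0, -0.115]
force: [0.3, 0.2, 0.1]
width: 0.0483
gripper_force: 0.0
```

```bash
python3 - <<'E'
from h import *
o=[]
for n,(x,y) in (('top',(190,140)),('side',(200,150))):
    f=imaging.grab_frame(n); cv2.imwrite(f'pics/{n}2.png',f['pixels'][:,:,::-1])
    o.append(cv2.resize(f['pixels'][y:y+110,x:x+110,::-1],(396,396),interpolation=cv2.INTER_CUBIC))
    for k in ('sample_tin_4','beaker','tin_lid'):
        for b in models.boxes_of(k,n)[:1]: print(n,k,np.round(b['extent'],1))
cv2.imwrite('pics/c2.png',np.hstack(o)); print(arm.get_state()['force'])
E
```

```text
top sample_tin_4 [308.4 184.9  24.6  19.8]
top beaker [177.1 163.2  22.3  27.5]
top tin_lid [172.1 206.   21.9  20.2]
side sample_tin_4 [249.1 187.3  25.1  10.7]
side beaker [223.7 295.1  31.4  40.9]
side tin_lid [282.  311.2  34.3  29.9]
[-0.54500706  0.27509676 -0.84268349]
```

View pics/c2.png

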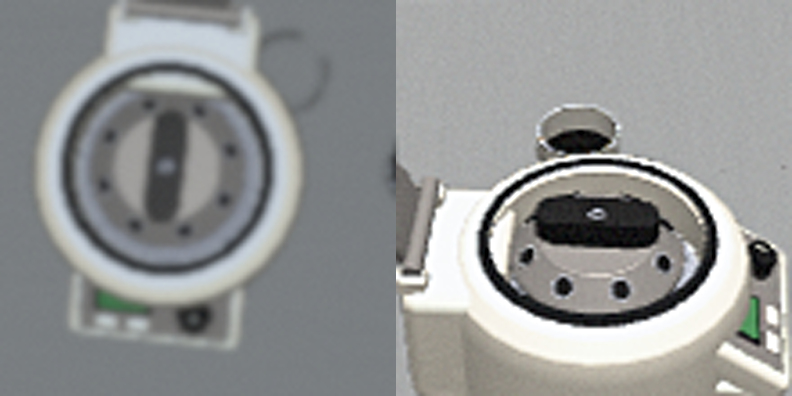

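The side picture shows the bar about 4 px lower, at row 209.7 instead of 205.4, which fits a 10 mm drop. The post end (598,215 in the crop) is now nearly flush in the bar's hole. The neighbouring objects have not moved.

```bash
python3 -c "
from station import arm
print(arm.job_done())"
```

```text
the job is handed in; nothing more can be done
None
```

The rotor dropped over the drive pins and was pushed fully home with about 29 N, then released. The arm is clear, the tin, beaker and tin lid have not moved, and the job is handed in at about 12 s; no verdict came back.

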